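Open the carafe's door past its safety catch

TASK

The glass carafe stands behind one of the two swing doors of the green cupboard, and both doors are ajar on hidden safety catches. Through the gap above the carafe's door, push its catch down and keep it down while you pull that door open, then leave the door standing wide open, at least 65 degrees. Leave the other door on its catch and the carafe standing where it is.

Things in the scene. Friction and masses are not known exactly. Their poses are not given: they have to be found in the camera images.
- cupboard: green cupboard fixed on the table, 260 deep, 460 wide, 260 mm high, two doors in front, no back; its flat top covers only the front 170 mm. Origin: centre of underside; x from its front (doors, robot's side, x = -130 mm) to its back, y to the left seen from the robot, z up. Inner floor 30 mm up. Loose things up to 95 mm tall stand on top, 50 mm or more behind the front edge.
- carafe: empty clear glass carafe with a narrow neck, 100 wide, 172 mm high, upright on the cupboard's inner floor, behind the left door (y about +115 mm in the cupboard's frame) or the right one (about -115). Origin: centre of underside. A white lidded ceramic canister stands behind the other door.
- door_left (a joint): left swing door as seen from the robot: green, 226 wide, 226 high, 16 thick, top edge 258 mm above the table. Value: opening in rad, 0 shut, 1.75 stop. Upright hinge at x -131, y +229 mm of the cupboard's frame, on the door's back face, outer edge; free edge swings to the robot and outwards. Starts at 0.28-0.32; the catch stops it at 0.33. Stays where left; moved by 1-2 N.
- door_right (a joint): right swing door as seen from the robot: green, 226 wide, 226 high, 16 thick, top edge 258 mm above the table. Value: opening in rad, 0 shut, 1.75 stop. Upright hinge at x -131, y -229 mm of the cupboard's frame, on the door's back face, outer edge; free edge swings to the robot and outwards. Starts at 0.28-0.32; the catch stops it at 0.33. Stays where left; moved by 1-2 N.
- catch_left_pad (a point): catch on the left door's back: white arm 34 wide, 165 mm from the hinge along the door, jutting 83 mm level across the 47-55 mm gap, under the cupboard's top. Point: on its flat upper face, 25 mm behind the door's back, 232 mm above the table. Slides down 20 mm on a spring (2-6 N), springs up; pushed down 10 mm or more it frees the door, and from 0.5 rad of opening on it no longer holds.
- catch_right_pad (a point): catch on the right door's back: white arm 34 wide, 165 mm from the hinge along the door, jutting 83 mm level across the 47-55 mm gap, under the cupboard's top. Point: on its flat upper face, 25 mm behind the door's back, 232 mm above the table. Slides down 20 mm on a spring (2-6 N), springs up; pushed down 10 mm or more it frees the door, and from 0.5 rad of opening on it no longer holds.
Mind the look-alikes: they are no part of the job. What is shaped like the carafe but black, turquoise or yellow is not meant.

How it is judged:
By the outcome, as a careful person would: the job done as asked, in the order asked, and still so for the second after the job is handed in, with the robot touching nothing.
It also fails if it takes over 35 s, if anything falls off the work surface, if the arm or the gripper's body presses on something with over 40 N, if the wrist force passes 120 N, or if a joint passes its speed limit or range.

ROBOT

A 7-joint arm with a two-finger parallel gripper is mounted at the origin on the work surface. World frame = base frame: x ahead of the robot, y to its left, z up, the work surface at z = 0. Lengths are in m, angles in rad, forces in N, time in s.
With the tool pointing down it reaches from about 0.425 to 0.875 m from the base axis. Payload 9.9 kg.
Tool frame: the origin (TCP) lies between the finger pads; the fingertips stand 8 mm ahead of it and the grasp point (between the pads) lies 11 mm behind it; z points along the fingers, y is the line along which they close (so a half turn about z gives the same grasp; the last joint's range is limited). The gripper opens to 85 mm and grips with 20 to 120 N. Pads are 22 mm wide; open, the fingers measure 114 mm over their backs; the gripper's body (76 mm by 85 mm) begins 54 mm behind the grasp point. The pads swing forward as they close: fully open they stand 13 mm farther back than shut.
Start: joints at [-1.195, 0.576, 0.025, 1.437, -0.015, 1.129, -0.057], TCP at [0.3, 0.605, 0.239] pointing down, gripper open.
Joint ranges: [-2.76, 2.76], [-0.34, 2.15], [-1.52, 1.57], [0.19, 2.46], [-1.09, 4.23], [0.17, 1.99], [-2.82, 2.82]. Speed limits (rad/s): [2.22, 2.22, 3.01, 3.01, 3.14, 3.14, 3.14].

INTERFACE

Orientations are given as [roll, pitch, yaw] about the fixed x, y, z axes, in that order (R = Rz(yaw) Ry(pitch) Rx(roll)).
In Python, from cell import bot gives the robot as it stands.
- The arm moves only by the tool send_rows, never from a script. Its argument "plan" is a list of rows, each an object with "offset": the shift along the tool's x, y, z in mm, a list of three; "turn": the turn about the tool's z in units of 5 degrees (1.0 is 5 degrees). A call has 1 to 20 rows; each row is the pose to reach, as a shift and turn from the pose commanded when the call began, along the tool's axes at that moment; what a row does not reach only later rows make up. A row lasts 1/8 s, in which the tool goes at most 62.5 mm and 10.7 degrees, less where a joint would pass 70% of its speed; a pose out of reach is approached as far as the arm can. A call with a gripper value outside its range is refused whole. "grip" is the closure, from -1 (fully open) to 1 (shut), set as the call begins (left out, the last holds). The fingers move at their own pace and stop on an object; "grip_force" is the grip in N (left out, the last holds). Time passes only in rows, so rows that repeat a pose let the fingers close. It gives the time, the measured TCP pose, the force, the opening and the grip force at its end, in the units of the state.
- bot.get_obs(): the state, without advancing time (a new reading comes with each control period).
- bot.get_image(name): name is "side" or "top" or "wrist"; returns a dict with "img" (400x640x3 uint8, red, green, blue), "fx", "fy", "cx", "cy" (pixels), "k1" (the pictures are not rectified: a ray, as slopes to the right and down, at radius r is drawn at 1 + k1 r^2 times it, then the intrinsics apply), "xyz" and "orientation" of the camera in the world. Camera axes: x right, y up, looking along -z (the intrinsics and any distortion apply to the point x, -y, -z); pixel columns grow to the right and rows downward; lengths in m; the calibration is good to about 2 mm. A picture is of the moment at which its call begins. There is no depth.
- bot.job_done(): hands the job in; it is judged then, once.
Trained networks look in the newest picture that a camera, given by its name, has taken for a name from the list of things; names that differ only in an ending like _2 or _b are one class to them, and where a whole thing is asked for, a point or a joint stands for the part that bears it (a point fixed in the world has none). Each returns a list of dicts, best first, with "score" (0 to 1); they miss things now and then, are a little off and sometimes report something else, mostly with a low value. They report only what shows in the picture. A call takes as long as a camera call. They do not tell look-alikes from the thing itself.
- bot.regions_of(camera, target): "mask" (400x640 bool, what is visible of it) and "bbox" ([centre column, centre row, width, height] in pixels, round what is visible of it).
The state is a dict: "clock": time; "joint_positions": joint angles; "qvel": joint speeds; "effort": joint torques, N m; "position": TCP position; "ee_rot": TCP orientation; "ft_force": force on the tool from outside, world axes, zero at the start; "moment": the same for the moment, N m; "opening": opening from 0.0 (shut) to 1.0 (fully open); "gripper_force": force on a finger pad.
Only numpy, scipy, OpenCV 4.12 (cv2) and the standard library are available. Lean on these libraries where they do the work, as an engineer would, in place of code of your own. Each camera call takes 0.05 s, during which the arm holds its last target. There are 200 camera calls.

## Working session

There is one attempt and no reset: what is moved stays moved. The work goes in short steps, Python scripts to look and compute and a tool call to move; the robot and the scene stay as the last step left them, time stands still between calls to the robot, and variables do not carry over. Pictures are saved under pics/ and viewed, at most 10 in all, crops included, and the job is handed in when it is done.

Besides the shell and the picture viewer there is one more tool, called after "Call:" by a JSON object that holds its "fn" and its "kwargs". send_rows: Moves the arm, as the interface text tells. Its arguments: {"type":"object","properties":{"plan":{"type":"array"},"grip":{"type":"number"},"grip_force":{"type":"number"}},"required":["plan"]}

```bash
mkdir -p pics; ls
python3 - <<'E'
from cell import bot
import cv2,numpy as np
print(bot.get_obs())
ims=[]
for n in ["side","top","wrist"]:
    d=bot.get_image(n); print(n,{k:(np.round(v,4).tolist() if k!='img' else None) for k,v in d.items()})
    cv2.imwrite(f"pics/{n}0.png",d["img"][:,:,::-1])
    for t in ["cupboard","carafe","door_left","door_right","catch_left_pad","catch_right_pad"]:
        for r in bot.regions_of(n,t)[:3]: print(n,t,round(r["score"],2),np.round(r["bbox"]).tolist())
E
```

```text
pics
{'clock': 0.0, 'joint_positions': array([-1.19480199,  0.57654142,  0.02484051,  1.43792155, -0.01495687,
        1.12899588, -0.05649337]), 'qvel': array([ 0.00064949,  0.00071178, -0.00106839, -0.00205966,  0.00117695,
       -0.0004303 ,  0.002007  ]), 'effort': array([-7.09160031e-04, -7.65761018e+01,  2.25000009e+00, -2.85980165e+01,
        1.52469997e-02,  1.25430422e-02,  1.24265969e-05]), 'position': array([0.29934806, 0.60449522, 0.23843154]), 'ee_rot': array([-3.13991540e+00,  1.25280649e-04,  2.68186044e+00]), 'ft_force': array([-0.46906026, -0.57542809, -0.44837599]), 'moment': array([ 0.01253839, -0.00826301, -0.02119107]), 'gripper_force': 0.0, 'opening': 0.9994217317351698}
side {'img': None, 'fx': 376.8057, 'fy': 376.8057, 'cx': 323.9913, 'cy': 204.0062, 'k1': -0.0365, 'xyz': [0.5958, -0.2711, 1.0403], 'orientation': [0.3134, -0.0031, -0.0833]}
side cupboard 0.64 [358.0, 176.0, 187.0, 223.0]
side carafe 0.97 [247.0, 166.0, 42.0, 52.0]
side carafe 0.71 [401.0, 203.0, 11.0, 35.0]
side carafe 0.64 [407.0, 317.0, 46.0, 40.0]
side door_left 0.88 [284.0, 143.0, 38.0, 
[... 317 characters left out ...]
1, -1.5561]}
top cupboard 0.86 [292.0, 158.0, 265.0, 202.0]
top carafe 0.95 [441.0, 119.0, 52.0, 45.0]
top carafe 0.83 [256.0, 285.0, 47.0, 50.0]
top carafe 0.73 [327.0, 106.0, 37.0, 25.0]
top door_left 0.65 [242.0, 238.0, 126.0, 41.0]
top door_right 0.61 [370.0, 222.0, 116.0, 67.0]
top door_right 0.38 [242.0, 239.0, 128.0, 48.0]
top door_right 0.32 [337.0, 219.0, 28.0, 29.0]
top catch_left_pad 0.59 [275.0, 230.0, 24.0, 26.0]
top catch_right_pad 0.73 [336.0, 218.0, 29.0, 28.0]
wrist {'img': None, 'fx': 292.9744, 'fy': 292.9744, 'cx': 317.2222, 'cy': 200.5056, 'k1': -0.0031, 'xyz': [0.2397, 0.6356, 0.3743], 'orientation': [-0.2672, 0.0006, 1.1107]}
wrist carafe 0.39 [119.0, 387.0, 20.0, 25.0]
```

View pics/side0.png

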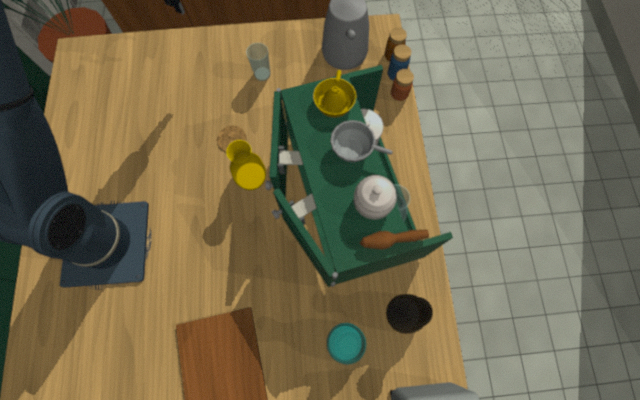

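View pics/top0.png

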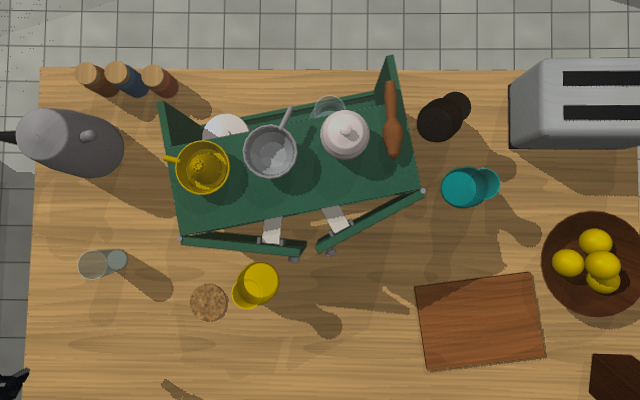

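The cupboard's back corners show the white canister behind the left door (top 225,125) and the clear carafe behind the right door (side 401,200; top 327,106). So the job is the right door. Next I crop for accurate points.

Run:
```python
import cv2
a=cv2.imread("pics/top0.png")[40:265,150:450]
cv2.imwrite("pics/topc.png",cv2.resize(a,(800,600),interpolation=cv2.INTER_CUBIC))
a=cv2.imread("pics/side0.png")[60:285,215:465]
cv2.imwrite("pics/sidec.png",cv2.resize(a,(667,600),interpolation=cv2.INTER_CUBIC))
```

```text
(no output)
```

View pics/topc.png

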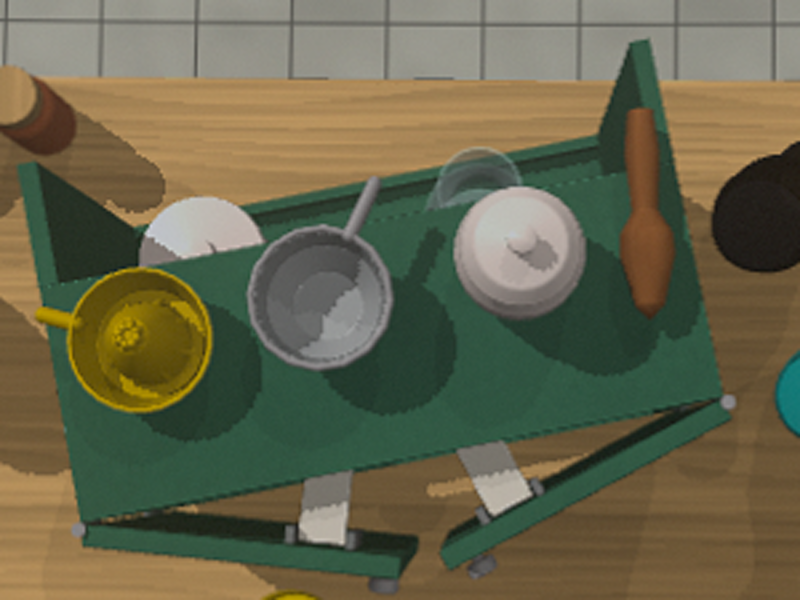

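View pics/sidec.png

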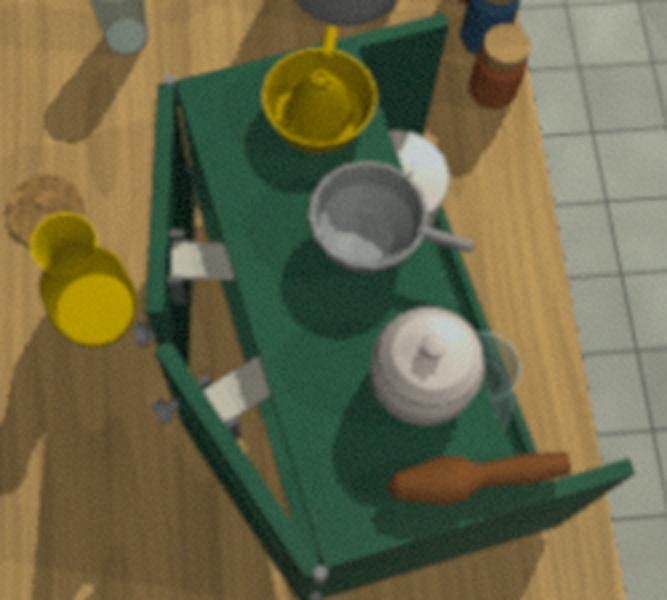

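The crops show, on the right door: hinge pin at top-crop (728,402) and side-crop (320,573), and door free edge at (445,550) and (170,348). The glass carafe is behind it. Fitting the pose now.

```bash
cat > h.py <<'E'
import numpy as np
from scipy.spatial.transform import Rotation as R
cams={"side":dict(f=376.8057,c=(323.9913,204.0062),k=-.0365,p=(.5958,-.2711,1.0403),o=(.3134,-.0031,-.0833)),
"top":dict(f=408.076,c=(319.8651,190.7808),k=.0263,p=(.5847,.0024,1.0226),o=(.0545,.0231,-1.5561))}
def proj(P,n):
    c=cams[n]; q=(np.atleast_2d(P)-c["p"])@R.from_euler("xyz",c["o"]).as_matrix()
    s=np.c_[q[:,0],-q[:,1]]/-q[:,2:]; s=s*(1+c["k"]*(s**2).sum(1,keepdims=True))
    return s*c["f"]+c["c"]
def cup(p,L):  # cupboard->world
    L=np.atleast_2d(L); c,s=np.cos(p[2]),np.sin(p[2])
    return np.c_[p[0]+c*L[:,0]-s*L[:,1],p[1]+s*L[:,0]+c*L[:,1],L[:,2]]
def dr(a,u,w,z): # right door: u along from hinge, w behind back face (+ = into cupboard)
    return [-.131-u*np.sin(a)+w*np.cos(a), -.229+u*np.cos(a)+w*np.sin(a), z]
E
cat > fit.py <<'E'
from h import *
from scipy.optimize import least_squares
T=lambda u,v:(150+u*.375,40+v*.375); S=lambda u,v:(215+u*.375,60+v*.375)
obs={"top":[T(728,402),T(79,530),T(651,40),T(20,165),T(442,547),T(448,568)],
"side":[S(320,573),S(168,82),S(632,468),S(446,17),S(178,345),S(160,350)]}
def pts(p): return cup(p,[[-.131,-.229,.26],[-.131,.229,.26],[.13,-.23,.26],[.13,.23,.26],dr(p[3],.226,0,.258),dr(p[3],.226,-.016,.258)])
f=lambda p:np.r_[[proj(pts(p),n)-obs[n] for n in obs]].ravel()
r=least_squares(f,[.7,.05,.2,.3],loss="soft_l1"); print(r.x.round(4)); print(f(r.x).reshape(2,6,2).round(1).tolist())
p=r.x
for n in obs: print(n,"pad",proj(cup(p,[dr(p[3],.165,.025,.232)]),n))
h=cup(p,[[-.131,-.229,0]])[0];print("hinge",h)
for a in [p[3],.6,1,1.3,1.5]:
    P=cup(p,[dr(a,.165,.02,.2)])[0];print(a,P,np.hypot(*P[:2]))
E
python3 fit.py
```

```text
[0.71   0.0799 0.2105 0.2712]
[[[0.2, -0.6], [2.6, -0.7], [0.9, -0.0], [-0.0, 1.1], [-1.1, -0.2], [0.5, -0.4]], [[0.2, -1.1], [0.8, 0.2], [0.5, 2.7], [-2.0, -1.4], [-1.9, -2.4], [-1.5, -0.6]]]
top pad [[337.52369906 217.95633362]]
side pad [[304.3409484  206.96024299]]
hinge [ 0.62974314 -0.17139786  0.        ]
0.27117911103125375 [ 0.57103382 -0.0159044   0.2       ] 0.5712552572296129
0.6 [ 0.52396616 -0.043194    0.2       ] 0.5257435251319166
1 [ 0.48239115 -0.09450579  0.2       ] 0.491561355972287
1.3 [ 0.46624925 -0.14148555  0.2       ] 0.4872437991646352
1.5 [ 0.46356558 -0.17456302  0.2       ] 0.4953436140814086
```

```bash
cat >> h.py <<'E'
P=np.array([.7100,.0799,.2105]); A0=.28
def target(a,w=.020,u=.165): # world xy at door opening a and tool yaw with tool x away from cupboard
    return cup(P,[dr(a,u,w,0)])[0][:2], P[2]+a+np.pi
def rel(pos,rot,xyz,yaw):
    M=R.from_euler("xyz",rot); d=M.inv().apply(np.array(xyz)-pos)*1000
    c=M.as_matrix()[:,0]; dy=(yaw-np.arctan2(c[1],c[0])+np.pi)%(2*np.pi)-np.pi
    return d.round(1), round(-np.degrees(dy)/5,2)
E
python3 - <<'E'
from h import *
from cell import bot
o=bot.get_obs(); xy,y=target(A0)
print(xy,y,rel(o["position"],o["ee_rot"],[*xy,.40],y))
E
```

```text
[ 0.56965681 -0.01645007] 3.632092653589793 (array([-517.8, -437. , -160.7]), np.float64(-10.89))
```

Call:
{"fn": "send_rows", "kwargs": {"plan": [{"offset":[0,0,-60],"turn":0},{"offset":[0,0,-120],"turn":0},{"offset":[-30,-25,-161],"turn":-1},{"offset":[-70,-60,-161],"turn":-2},{"offset":[-110,-93,-161],"turn":-3},{"offset":[-150,-127,-161],"turn":-4},{"offset":[-190,-160,-161],"turn":-5},{"offset":[-230,-194,-161],"turn":-6},{"offset":[-270,-228,-161],"turn":-7},{"offset":[-310,-262,-161],"turn":-8},{"offset":[-350,-295,-161],"turn":-9},{"offset":[-390,-329,-161],"turn":-10},{"offset":[-430,-363,-161],"turn":-10.5},{"offset":[-470,-397,-161],"turn":-10.9},{"offset":[-505,-426,-161],"turn":-10.9},{"offset":[-518,-437,-161],"turn":-10.9},{"offset":[-518,-437,-161],"turn":-10.9},{"offset":[-518,-437,-161],"turn":-10.9}], "grip": 1}}

```text
clock: 3.3
position: [0.5695, -0.0146, 0.4003]
ee_rot: [3.141, 0.0, -2.648]
ft_force: [0.6, 0.2, 1.4]
opening: -0.005
gripper_force: 0.0
```

Run:
```python
from h import *
from cell import bot
import cv2
o=bot.get_obs(); xy,y=target(A0)
print(o["clock"],o["position"],o["ee_rot"],o["joint_positions"].round(2),o["ft_force"],o["opening"])
print(rel(o["position"],o["ee_rot"],[*xy,.27],y))
d=bot.get_image("wrist"); im=d["img"][:,:,::-1].copy()
cams["wrist"]=dict(f=d["fx"],c=(d["cx"],d["cy"]),k=d["k1"],p=d["xyz"],o=d["orientation"])
for a in (.28,.30):
  for L in (dr(a,.165,.025,.232),dr(a,.226,0,.258),dr(a,.226,-.016,.258),dr(a,.1,0,.258),[-.13,-.04,.26],[-.131,-.229,.26]):
    q=proj(cup(P,[L]),"wrist")[0]; cv2.drawMarker(im,tuple(int(v) for v in q.round()),(0,0,255) if a<.29 else (255,0,255),0,9,1)
cv2.imwrite("pics/w1.png",im)
```

```text
3.3 [ 0.56948665 -0.01462368  0.40031616] [ 3.14056103e+00  2.96442766e-04 -2.64790677e+00] [-0.14  0.32  0.12  1.44 -0.04  1.39  2.05] [0.60850725 0.20004878 1.36831318] -0.004615875291868751
(array([  0.8,  -1.8, 130.3]), np.float64(0.04))
```

View pics/w1.png

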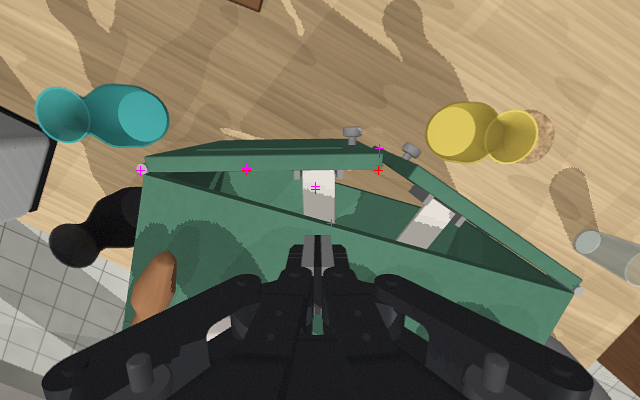

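The fit lands on the real features: hinge (141,170), door back line at row 170, pad (315,187), gap edge (331,223). I can descend into the gap.

Call:
{"fn": "send_rows", "kwargs": {"plan": [{"offset":[1,-2,40],"turn":0},{"offset":[1,-2,90],"turn":0},{"offset":[1,-2,125],"turn":0},{"offset":[1,-2,140],"turn":0},{"offset":[1,-2,150],"turn":0},{"offset":[1,-2,157],"turn":0},{"offset":[1,-2,157],"turn":0},{"offset":[1,-2,157],"turn":0}]}}

```text
clock: 4.35
position: [0.5702, -0.0189, 0.244]
ee_rot: [-3.141, 0.001, -2.65]
ft_force: [-0.3, 0.1, -0.0]
opening: -0.001
gripper_force: 0.0
```

Call:
{"fn": "send_rows", "kwargs": {"plan": [{"offset":[0,2,5],"turn":0},{"offset":[0,2,10],"turn":0},{"offset":[0,2,15],"turn":0},{"offset":[0,2,20],"turn":0},{"offset":[0,2,20],"turn":0},{"offset":[0,2,20],"turn":0}]}}

```text
clock: 5.1
position: [0.569, -0.017, 0.2234]
ee_rot: [-3.142, 0.0, -2.65]
ft_force: [1.0, 1.2, 4.7]
opening: -0.0
gripper_force: 2.3
```

Run:
```python
from h import *
from cell import bot
import cv2
o=bot.get_obs()
print(o["clock"],o["position"],o["ee_rot"],o["joint_positions"].round(2),o["ft_force"])
for a in [.28,.36,.44,.52,.6,.68,.76,.84,.92,1.0,1.08,1.16,1.24,1.32,1.4]:
    xy,y=target(a,.014); y=min(y,target(.85)[1]); print(a,*rel(o["position"],o["ee_rot"],[*xy,o["position"][2]],y))
```

```text
5.1 [ 0.56899399 -0.01701633  0.22343756] [-3.14155594e+00  1.14903190e-04 -2.65014359e+00] [-0.12  0.43  0.1   1.75 -0.05  0.96  2.06] [0.95084363 1.2210266  4.71488081]
0.28 [ 5.1  0.2 -0. ] 0.01
0.36 [18.4  0.8 -0. ] -0.91
0.44 [31.6  0.3 -0. ] -1.82
0.52 [44.8 -1.2 -0. ] -2.74
0.6 [57.8 -3.7 -0. ] -3.66
0.68 [70.5 -7.3 -0. ] -4.57
0.76 [ 82.9 -11.9  -0. ] -5.49
0.84 [ 94.9 -17.5  -0. ] -6.41
0.92 [106.5 -24.   -0. ] -6.52
1.0 [117.5 -31.4  -0. ] -6.52
1.08 [127.8 -39.7  -0. ] -6.52
1.16 [137.4 -48.8  -0. ] -6.52
1.24 [146.3 -58.6  -0. ] -6.52
1.32 [154.4 -69.1  -0. ] -6.52
1.4 [161.6 -80.2  -0. ] -6.52
```

Call:
{"fn": "send_rows", "kwargs": {"plan": [{"offset":[5,0,0],"turn":0},{"offset":[12,0.5,0],"turn":-0.5},{"offset":[18,0.5,0],"turn":-0.9},{"offset":[25,0.5,0],"turn":-1.4},{"offset":[32,0,0],"turn":-1.8},{"offset":[38,-0.5,0],"turn":-2.3},{"offset":[45,-1,0],"turn":-2.7},{"offset":[51,-2,0],"turn":-3.2},{"offset":[58,-4,0],"turn":-3.7},{"offset":[64,-5,0],"turn":-3.7},{"offset":[70,-7,0],"turn":-3.7},{"offset":[77,-9.5,0],"turn":-3.7},{"offset":[83,-12,0],"turn":-3.7}]}}

```text
clock: 6.72
position: [0.5009, -0.067, 0.2232]
ee_rot: [3.141, -0.0, -2.327]
ft_force: [2.0, 1.5, 4.6]
opening: 0.002
gripper_force: 2.3
```

Run:
```python
from h import *
from cell import bot
import cv2
o=bot.get_obs()
print(o["clock"],o["position"],o["ee_rot"],o["joint_positions"].round(2),o["ft_force"])
d=bot.get_image("side"); cv2.imwrite("pics/s2.png",cv2.resize(d["img"][100:325,200:450,::-1],(667,600)))
for a in [.76,.84,.92,1.0,1.08,1.16,1.24,1.32,1.4]:
    xy,y=target(a,.014); print(a,*rel(o["position"],o["ee_rot"],[*xy,o["position"][2]],y))
```

```text
6.725 [ 0.5009145  -0.06699504  0.22323493] [ 3.14120024e+00 -2.14979816e-04 -2.32735039e+00] [ 0.02  0.34  0.03  1.9  -0.01  0.9   2.44] [2.01875186 1.47454364 4.60826115]
0.76 [-0.6 -0.2 -0. ] -1.79
0.84 [12.5 -1.7  0. ] -2.71
0.92 [25.5 -4.2  0. ] -3.62
1.0 [38.3 -7.7  0. ] -4.54
1.08 [ 50.7 -12.3   0. ] -5.46
1.16 [ 62.7 -17.8   0. ] -6.37
1.24 [ 74.3 -24.3   0. ] -7.29
1.32 [ 85.3 -31.7   0. ] -8.21
1.4 [ 95.6 -40.    0. ] -9.12
```

View pics/s2.png

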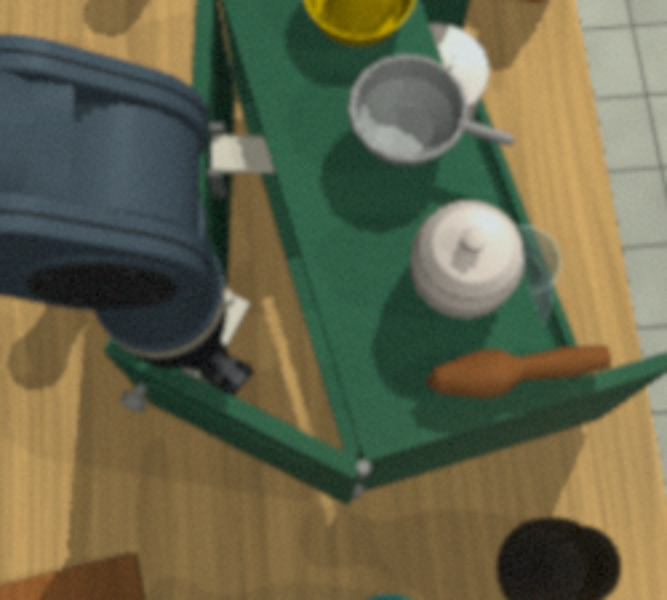

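The right door now stands at about 0.77 rad (free edge at crop 110,350), past the catch's range, and the left door hasn't moved. I keep pushing.

Call:
{"fn": "send_rows", "kwargs": {"plan": [{"offset":[6,-1,0],"turn":0},{"offset":[12,-2,0],"turn":0},{"offset":[19,-3,0],"turn":0},{"offset":[25,-4,0],"turn":0},{"offset":[32,-6,0],"turn":0},{"offset":[38,-8,0],"turn":0},{"offset":[45,-10,0],"turn":0},{"offset":[51,-12,0],"turn":0},{"offset":[57,-15,0],"turn":0},{"offset":[63,-18,0],"turn":0},{"offset":[69,-21,0],"turn":0},{"offset":[74,-24,0],"turn":0},{"offset":[80,-28,0],"turn":0},{"offset":[85,-32,0],"turn":0},{"offset":[91,-36,0],"turn":0},{"offset":[96,-40,0],"turn":0},{"offset":[96,-40,0],"turn":0}]}}

```text
clock: 8.9
position: [0.4656, -0.1652, 0.224]
ee_rot: [-3.139, 0.001, -2.328]
ft_force: [3.3, -0.3, 8.3]
opening: -0.0
gripper_force: 4.2
```

Run:
```python
from h import *
from cell import bot
o=bot.get_obs()
print(o["clock"],o["position"],o["ee_rot"],o["joint_positions"].round(2),o["ft_force"])
xy,y=target(1.4,.04); print(rel(o["position"],o["ee_rot"],[*xy,o["position"][2]],y))
```

```text
8.9 [ 0.46564088 -0.16521382  0.22398359] [-3.13881257e+00  1.04544849e-03 -2.32793564e+00] [ 0.2   0.32  0.06  1.93 -0.02  0.89  2.66] [ 3.30815495 -0.25454672  8.30498922]
(array([-18.2,  20.4,  -0. ]), np.float64(-9.13))
```

Call:
{"fn": "send_rows", "kwargs": {"plan": [{"offset":[-2,2,0],"turn":0},{"offset":[-3,3,-5],"turn":0},{"offset":[-3,3,-15],"turn":0},{"offset":[-3,3,-30],"turn":0},{"offset":[-3,3,-50],"turn":0},{"offset":[-3,3,-90],"turn":0},{"offset":[-3,3,-140],"turn":0},{"offset":[-3,50,-180],"turn":0},{"offset":[-3,100,-200],"turn":0},{"offset":[-3,160,-200],"turn":0},{"offset":[-3,220,-200],"turn":0},{"offset":[-3,260,-200],"turn":0},{"offset":[-3,260,-200],"turn":0}]}}

```text
clock: 10.52
position: [0.2752, 0.0175, 0.4236]
ee_rot: [-3.141, -0.001, -2.324]
ft_force: [0.4, -0.3, 0.6]
opening: -0.003
gripper_force: 0.0
```

Run:
```python
from cell import bot
import cv2,numpy as np
o=bot.get_obs()
print(o["clock"],o["position"],o["ft_force"])
a=bot.get_image("side")["img"][60:360,200:466,::-1]; b=bot.get_image("top")["img"][40:340,150:450,::-1]
cv2.imwrite("pics/s3.png",cv2.resize(np.hstack([a,b]),None,fx=1.4,fy=1.4))
```

```text
10.525 [0.27516466 0.01752917 0.42357735] [ 0.36764777 -0.2647461   0.57266972]
```

View pics/s3.png

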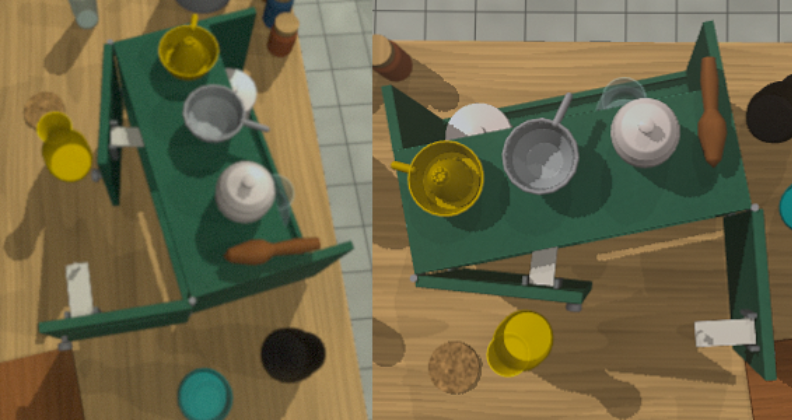

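The right door stands about 80–85° open, from its hinge (755,207) to its free edge (765,375). The left door is still on its catch and the carafe hasn't moved.

```bash
python3 -c "
from cell import bot
print(bot.job_done())"
```

```text
the job is handed in; nothing more can be done
None
```

The carafe's door, the right one, was freed by holding its catch down and now stands about 80° open; the left door is still on its catch, the carafe has not moved, and the job is handed in (result not reported).

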